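Return the brown reagent jars to their colour-coded drip dishes

TASK

Put each of the four brown glass jars into the drip dish of the same colour as its cap, set down gently (not dropped) and standing upright, flat on the dish's floor. The blue-capped one has been left in the red dish, so clear it out before the red-capped one goes in. Leave the two white plastic jars standing where they are, and do not knock any jar over.

Things in the scene. Friction and masses are not known exactly. Their poses are not given: they have to be found in the camera images.
- jar_red_center (a point): loose brown glass reagent jar with a red cap; at the start it stands on the bench. 48 mm diameter straight body from its foot up to 60 mm, pale paper band round the middle, sloping shoulder, screw cap 33 mm in diameter on top, 84 mm tall overall, 105 to 210 g; round, so any grasp direction will do. The point is the jar's centre, half-way up, 42 mm above its foot; z is up along the jar
- jar_blue_center (a point): loose brown glass reagent jar with a blue cap; at the start it stands, wrongly, inside the red dish, its foot 4 mm above the bench. 48 mm diameter straight body from its foot up to 60 mm, pale paper band round the middle, sloping shoulder, screw cap 33 mm in diameter on top, 84 mm tall overall, 105 to 210 g; round, so any grasp direction will do. The point is the jar's centre, half-way up, 42 mm above its foot; z is up along the jar
- jar_green_center (a point): loose brown glass reagent jar with a green cap; at the start it stands on the bench. 48 mm diameter straight body from its foot up to 60 mm, pale paper band round the middle, sloping shoulder, screw cap 33 mm in diameter on top, 84 mm tall overall, 105 to 210 g; round, so any grasp direction will do. The point is the jar's centre, half-way up, 42 mm above its foot; z is up along the jar
- jar_yellow_center (a point): loose brown glass reagent jar with a yellow cap; at the start it stands on the bench. 48 mm diameter straight body from its foot up to 60 mm, pale paper band round the middle, sloping shoulder, screw cap 33 mm in diameter on top, 84 mm tall overall, 105 to 210 g; round, so any grasp direction will do. The point is the jar's centre, half-way up, 42 mm above its foot; z is up along the jar
- dish_red: shallow round red drip dish fixed to the bench, 84 mm across the rim, 10 mm high, wall 3 mm, flat inner floor 4 mm above the bench and about 70 mm in diameter (a jar standing flat on it can be at most about 12 mm off centre). Origin: centre of its underside, on the bench; z up
- dish_blue: shallow round blue drip dish fixed to the bench, 84 mm across the rim, 10 mm high, wall 3 mm, flat inner floor 4 mm above the bench and about 70 mm in diameter (a jar standing flat on it can be at most about 12 mm off centre). Origin: centre of its underside, on the bench; z up
- dish_green: shallow round green drip dish fixed to the bench, 84 mm across the rim, 10 mm high, wall 3 mm, flat inner floor 4 mm above the bench and about 70 mm in diameter (a jar standing flat on it can be at most about 12 mm off centre). Origin: centre of its underside, on the bench; z up
- dish_yellow: shallow round yellow drip dish fixed to the bench, 84 mm across the rim, 10 mm high, wall 3 mm, flat inner floor 4 mm above the bench and about 70 mm in diameter (a jar standing flat on it can be at most about 12 mm off centre). Origin: centre of its underside, on the bench; z up
- white_jar_a_center (a point): loose white plastic jar with a red cap, to be left alone; same shape and sizes as the brown jars, standing on the bench at the start: 48 mm diameter straight body from its foot up to 60 mm, pale paper band round the middle, sloping shoulder, screw cap 33 mm in diameter on top, 84 mm tall overall, 105 to 210 g; round, so any grasp direction will do. The point is the jar's centre, half-way up, 42 mm above its foot; z is up along the jar
- white_jar_b_center (a point): loose white plastic jar with a green cap, to be left alone; same shape and sizes as the brown jars, standing on the bench at the start: 48 mm diameter straight body from its foot up to 60 mm, pale paper band round the middle, sloping shoulder, screw cap 33 mm in diameter on top, 84 mm tall overall, 105 to 210 g; round, so any grasp direction will do. The point is the jar's centre, half-way up, 42 mm above its foot; z is up along the jar

How it is judged (in metres and radians):
At the end, for the whole second after the job is handed in: Each brown jar stands in the dish of its cap's colour: its centre within 14 mm horizontally of the dish's centre, 42 to 50 mm above the dish's underside, tilted less than 0.1 rad and at rest (below 0.02 m/s); both white jars upright (within 0.1 rad) and within 20 mm of where they started (horizontal distance between jar_red_center and dish_red below 0.014 m and z of jar_red_center in the frame of dish_red between 0.042 and 0.05 m and angle between each of jar_red_center, jar_blue_center, jar_green_center, jar_yellow_center, white_jar_a_center, white_jar_b_center's own z axis and vertical below 0.1 rad and linear speed of each of jar_red, jar_blue, jar_green, jar_yellow below 0.02 m/s and horizontal distance between jar_blue_center and dish_blue below 0.014 m and z of jar_blue_center in the frame of dish_blue between 0.042 and 0.05 m and horizontal distance between jar_green_center and dish_green below 0.014 m and z of jar_green_center in the frame of dish_green between 0.042 and 0.05 m and horizontal distance between jar_yellow_center and dish_yellow below 0.014 m and z of jar_yellow_center in the frame of dish_yellow between 0.042 and 0.05 m and distance of each of white_jar_a_center, white_jar_b_center from where it was at the start of the episode below 0.02 m); the robot touches nothing.
It fails at once if a brown jar is knocked over (angle between any of jar_red_center, jar_blue_center, jar_green_center, jar_yellow_center's own z axis and vertical above 0.6 rad).
It fails at once if a brown jar is dropped: let go more than about 30 mm above where it would stand ((height (world z) of jar_red_center above 0.076 m and contact force between jar_red and anything else below 0.02 N) or (height (world z) of jar_blue_center above 0.076 m and contact force between jar_blue and anything else below 0.02 N) or (height (world z) of jar_green_center above 0.076 m and contact force between jar_green and anything else below 0.02 N) or (height (world z) of jar_yellow_center above 0.076 m and contact force between jar_yellow and anything else below 0.02 N)).
It fails at once if a white jar is shifted more than 20 mm or tipped ((distance of white_jar_a_center from where it was at the start of the episode above 0.02 m or angle between white_jar_a_center's own z axis and vertical above 0.3 rad) or (distance of white_jar_b_center from where it was at the start of the episode above 0.02 m or angle between white_jar_b_center's own z axis and vertical above 0.3 rad)).
It also fails if it takes over 102 s, if anything falls off the work surface, if the arm or the gripper's body presses on something with over 40 N, if the wrist force passes 120 N, or if a joint passes its speed limit or range.

ROBOT

A 6-joint arm with a two-finger parallel gripper is mounted at the origin on the work surface. World frame = base frame: x ahead of the robot, y to its left, z up, the work surface at z = 0. Lengths are in mm, angles in rad, forces in N, time in s.
With the tool pointing down it reaches from about 400 to 925 mm from the base axis. Payload 12.5 kg.
Tool frame: the origin (TCP) lies between the finger pads; the fingertips stand 25 mm ahead of it and the grasp point (between the pads) lies 6 mm ahead of it; z points along the fingers, y is the line along which they close (so a half turn about z gives the same grasp; the last joint's range is limited). The gripper opens to 95 mm and grips with 3 to 60 N. Pads are 20 mm wide; open, the fingers measure 119 mm over their backs; the gripper's body (75 mm by 180 mm) begins 59 mm behind the grasp point.
Start: joints at [1.09, 0.491, 1.559, -0, 1.092, -0.106], TCP at [228.788, 581.636, 239.661] pointing down, gripper open.
Joint ranges: [-3.1, 3.1], [-0.84, 2.19], [0.05, 2.79], [-1.13, 4.28], [0.06, 2.93], [-2.69, 2.69]. Speed limits (rad/s): [2.22, 2.22, 2.79, 3.14, 3.14, 3.14].

INTERFACE

Orientations are given as a unit quaternion [x, y, z, w].
In Python, from rig import bot gives the robot as it stands. The module is installed in compiled form; this text tells all that it offers. Calls block until the motion is done:
- bot.move_pose(position, orientation): joint-space move of the TCP to a pose.
- bot.move_linear(position, attitude=None, velocity=150): straight line of the TCP; attitude=None keeps the orientation; velocity is the mean speed in mm/s.
- bot.goto_joints(angles): joint-space move.
- bot.grip(opening): finger opening in mm; the grip force is fixed at half the most; returns when the fingers have stopped.
- bot.wait(seconds).
- bot.ik(position, orientation): joint angles nearest the present ones, or None.
- bot.read_camera(name): name is "scene" or "top" or "wrist"; returns a dict with "image" (480x640x3 uint8, red, green, blue), "range_z" (480x640 float32, mm along the optical axis (not along the pixel's ray), 0 where there is no reading), "fx", "fy", "cx", "cy" (pixels), "k1" (the pictures are not rectified: a ray, as slopes to the right and down, at radius r is drawn at 1 + k1 r^2 times it, then the intrinsics apply), "rvec" (rotation vector, rad) and "tvec" (3), from world to camera coordinates, as OpenCV has them; the wrist camera has in their place "T_tool_cam" (4x4, takes a point from camera to tool coordinates, whose origin is the TCP and whose axes are the flange's). Camera axes: x right, y down, z forward; pixel columns grow to the right and rows downward; lengths in mm; the calibration is good to about 2 mm. A picture is of the moment at which its call begins: read the wrist's pose just before it.
A pose or a line that the arm cannot do raises bot.IKError and nothing moves.
- bot.hand_in(): hands the job in; it is judged then, once.
Trained networks look in the newest picture that a camera, given by its name, has taken for a name from the list of things; names that differ only in an ending like _2 or _b are one class to them, and where a whole thing is asked for, a point or a joint stands for the part that bears it (a point fixed in the world has none). Each returns a list of dicts, best first, with "score" (0 to 1); they miss things now and then, are a little off and sometimes report something else, mostly with a low value. They report only what shows in the picture. A call takes as long as a camera call.
- bot.spot_in(name, camera): "point" ([x, y, z] in mm, in the coordinates of the camera as it stood for that picture, good to about 4 mm: the middle of the surface that is visible of it).
- bot.cut_out(name, camera): "region" (480x640 bool, what is visible of it).
- bot.mark_of(name, camera): "point" ([x, y, z] in mm, in the coordinates of the camera as it stood for that picture, good to about 4 mm: a listed point, or the origin of a listed thing).
Readings, each from a call of its own:
- bot.get_time(): time.
- bot.get_joint_positions(): joint angles.
- bot.get_joint_velocities(): joint speeds.
- bot.get_joint_efforts(): joint torques, N m.
- bot.get_position(): TCP position.
- bot.get_orientation(): TCP orientation.
- bot.get_contact_force(): force on the tool from outside, world axes, zero at the start.
- bot.get_torque(): the same for the moment, N m.
- bot.get_width(): finger opening in mm.
- bot.get_grip_force(): force on a finger pad.
Only numpy, scipy, OpenCV 4.12 (cv2) and the standard library are available. Lean on these libraries where they do the work, as an engineer would, in place of code of your own. Each camera call takes 0.05 s, during which the arm holds its last target. There are 200 camera calls.

## Working session

There is one attempt and no reset: what is moved stays moved. The work goes in short steps, each a Python script; the robot and the scene stay as the last script left them, time stands still between calls to the robot, and variables do not carry over. Pictures are saved under pics/ and viewed, at most 14 in all, crops included, and the job is handed in when it is done.

```bash
mkdir -p pics; cat > h.py <<'E'
import numpy as np, cv2
from rig import bot
def world_cloud(c):
    h,w=c["range_z"].shape
    v,u=np.mgrid[:h,:w].astype(float)
    K=np.array([[c["fx"],0,c["cx"]],[0,c["fy"],c["cy"]],[0,0,1]])
    n=cv2.undistortPoints(np.stack([u.ravel(),v.ravel()],1)[:,None],K,np.array([c["k1"],0,0,0,0.])).reshape(h,w,2)
    z=c["range_z"].astype(float)
    P=np.dstack([n*z[...,None],z])
    return to_world(c,P)
def to_world(c,P):
    R=cv2.Rodrigues(np.array(c["rvec"],float))[0]
    return (np.asarray(P)-np.array(c["tvec"]).ravel())@R
E
python3 - <<'E'
from h import *
names=["jar_red_center","jar_blue_center","jar_green_center","jar_yellow_center","white_jar_a_center","white_jar_b_center","dish_red","dish_blue","dish_green","dish_yellow"]
for cam in ["top","scene"]:
    c=bot.read_camera(cam); cv2.imwrite(f"pics/{cam}0.png",c["image"][...,::-1])
    for n in names:
        print(cam,n,[(to_world(c,d["point"]).round(0).tolist(),round(d["score"],2)) for d in bot.mark_of(n,cam)])
print(bot.get_time(),bot.get_orientation())
E
```

```text
top jar_red_center [([614.0, -212.0, 48.0], 0.71)]
top jar_blue_center [([617.0, -213.0, 51.0], 0.85), ([625.0, 230.0, 40.0], 0.32)]
top jar_green_center [([623.0, 227.0, 38.0], 0.84), ([622.0, 70.0, 43.0], 0.6)]
top jar_yellow_center [([465.0, 160.0, 45.0], 0.94)]
top white_jar_a_center [([620.0, -69.0, 44.0], 0.59), ([621.0, 71.0, 46.0], 0.56), ([625.0, 233.0, 37.0], 0.18)]
top white_jar_b_center [([619.0, -68.0, 43.0], 0.94), ([440.0, 287.0, -5.0], 0.46), ([473.0, -295.0, 4.0], 0.27)]
top dish_red [([610.0, -211.0, -3.0], 0.94), ([467.0, -295.0, 3.0], 0.68)]
top dish_blue [([469.0, -19.0, -1.0], 0.6)]
top dish_green [([437.0, 285.0, -5.0], 0.86), ([619.0, -70.0, 44.0], 0.41)]
top dish_yellow [([470.0, -294.0, 1.0], 0.78), ([617.0, -214.0, 49.0], 0.46)]
scene jar_red_center [([457.0, -143.0, 41.0], 0.9), ([626.0, 226.0, 41.0], 0.57)]
scene jar_blue_center [([615.0, -211.0, 45.0], 0.84), ([624.0, 70.0, 39.0], 0.41)]
scene jar_green_center [([624.0, 226.0, 43.0], 0.76)]
scene jar_yellow_center [([464.0, 159.0, 44.0], 0.78)]
scene white_jar_a_center [([624.0, 68.0, 39.0], 0.91), ([437.0, 284.0, 1.0], 0.45)]
scene white_jar_b_center []
scene dish_red [([614.0, -209.0, -3.0], 0.69)]
scene dish_blue [([467.0, -18.0, 3.0], 0.95), ([627.0, 228.0, 41.0], 0.48)]
scene dish_green [([437.0, 285.0, 0.0], 0.98)]
scene dish_yellow [([473.0, -295.0, -1.0], 0.82)]
1.1 [1.86319688e-01 9.82489172e-01 6.78303603e-06 1.00382840e-06]
```

View pics/top0.png

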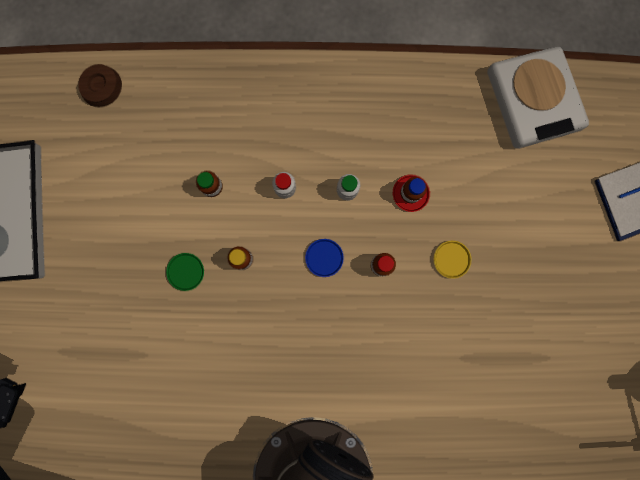

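View pics/scene0.png

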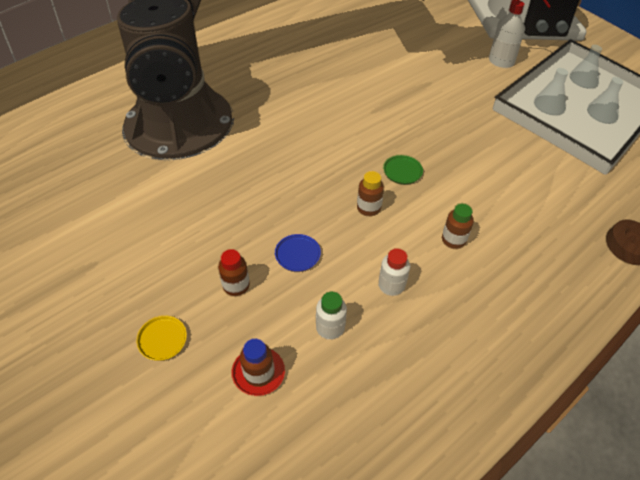

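The top view shows the blue-capped jar in the red dish at (412,190), and red, yellow and green brown jars at (384,264), (238,258) and (207,183). The white jars are at (284,184) and (348,186), and the dishes are at (185,271) green, (324,258) blue and (451,259) yellow. The scene view agrees. Next I'll refine the positions from the depth data.

```bash
cat >> h.py <<'E'
def circ(P):
    A=np.c_[2*P[:,:2],np.ones(len(P))]; s=np.linalg.lstsq(A,(P[:,:2]**2).sum(1),rcond=None)[0]
    return s[:2],np.sqrt(s[2]+s[:2]@s[:2])
J=dict(red=(457,-143),blue=(615,-211),green=(624,226),yellow=(465,160),wa=(622,70),wb=(620,-69))
D=dict(red=(612,-210),blue=(468,-19),green=(437,285),yellow=(471,-295))
E
python3 - <<'E'
from h import *
for cam in ["top","scene"]:
    c=bot.read_camera(cam); W=world_cloud(c); ok=c["range_z"]>0
    hsv=cv2.cvtColor(c["image"],cv2.COLOR_RGB2HSV).astype(int)
    for n,p in J.items():
        d=np.hypot(W[...,0]-p[0],W[...,1]-p[1]); m=ok&(d<40)&(W[...,2]>78)
        P=W[m]; 
        e=cv2.minEnclosingCircle(P[:,:2].astype(np.float32))
        print(cam,"cap",n,m.sum(),P.mean(0).round(1),np.round(e[0],1),round(e[1],1))
    H=dict(red=(0,),blue=(115,),green=(65,),yellow=(25,))
    for n,p in D.items():
        d=np.hypot(W[...,0]-p[0],W[...,1]-p[1])
        dh=np.abs((hsv[...,0]-H[n][0]+90)%180-90)
        m=ok&(d<60)&(W[...,2]<20)&(dh<14 if n!='yellow' else dh<6)&(hsv[...,1]>(150 if n!='yellow' else 200))
        m=cv2.morphologyEx(m.astype(np.uint8),cv2.MORPH_OPEN,np.ones((3,3)))>0
        if not m.any(): print(n,"none");continue
        P=W[m]; hull=cv2.convexHull(P[:,:2].astype(np.float32))[:,0]
        e=cv2.minEnclosingCircle(hull); cc,r=circ(hull)
        print(cam,"dish",n,m.sum(),P.mean(0).round(1),np.round(e[0],1),round(e[1],1),cc.round(1),r.round(1))
E
```

```text
top cap red 205 [ 455.5 -142.8   83.4] [ 455.5 -142.6] 16.4
top cap blue 212 [ 615.7 -207.9   86.7] [ 616.1 -209.2] 17.2
top cap green 201 [625.1 230.1  83.6] [626.  231.2] 17.3
top cap yellow 192 [465.6 159.   83.4] [465.8 158.7] 16.2
top cap wa 199 [623.6  69.   83.3] [623.9  69. ] 16.7
top cap wb 194 [621.  -67.8  83.4] [620.9 -67.7] 16.4
top dish red 575 [ 606.6 -202.5    5. ] [ 615.6 -209. ] 42.6 [ 615.2 -208.7] 41.7
top dish blue 1113 [470.9 -18.9   4.4] [470.7 -18.5] 41.1 [470.7 -18.8] 40.2
top dish green 1081 [437.  283.5   4.5] [439.  282.4] 42.2 [437.3 282.9] 40.3
top dish yellow 1028 [ 470.1 -298.8    4. ] [ 469.6 -298.1] 40.6 [ 469.8 -298.1] 39.8
scene cap red 286 [ 458.8 -145.4   83.2] [ 457.3 -145.1] 16.9
scene cap blue 413 [ 619.5 -210.2   86.9] [ 618.3 -208.7] 17.0
scene cap green 233 [627.3 228.1  83.3] [626.9 229.2] 17.8
scene cap yellow 212 [469.3 157.2  83.5] [467.  158.2] 18.1
scene cap wa 289 [627.2  66.3  83.1] [626.4  67.9] 17.0
scene cap wb 341 [623.9 -70.6  83. ] [623.4 -69.5] 17.0
scene dish red 1019 [ 624.6 -214.5    5.3] [ 615.2 -207.6] 43.2 [ 614.9 -208.8] 41.7
scene dish blue 1189 [470.6 -17.8   4.2] [472.6 -19.6] 41.2 [472.6 -19.8] 39.8
scene dish green 755 [437.2 284.    5. ] [438.3 281.9] 42.2 [437.9 280.6] 39.8
scene dish yellow 1722 [ 469.2 -298.7    4.8] [ 471.3 -299.5] 42.1 [ 471.4 -298.6] 40.8
```

```bash
cat >> h.py <<'E'
J.update(red=(456.5,-143.7),blue=(617,-209),green=(626.4,230),yellow=(466.4,158.4))
D=dict(red=(615.3,-208.7),blue=(471.5,-19),green=(438,282.3),yellow=(470.5,-298.5))
Q=[0,1,0,0]; UP=190
def pick(n,foot=0):
    x,y=J[n]; bot.move_pose([x,y,UP],Q); bot.grip(85)
    bot.move_linear([x,y,foot+42],velocity=120); bot.grip(30)
    print(n,"width",bot.get_width(),"force",bot.get_grip_force(),bot.get_time())
    bot.move_linear([x,y,UP],velocity=120)
def place(n):
    x,y=D[n]; bot.move_pose([x,y,UP],Q)
    print("held",bot.get_width())
    bot.move_linear([x,y,70],velocity=120); bot.move_linear([x,y,47],velocity=30)
    print("force",np.round(bot.get_contact_force(),1)); bot.grip(80); bot.move_linear([x,y,UP],velocity=150)
    print("placed",n,bot.get_time())
E
python3 - <<'E'
from h import *
for n,p in list(J.items())[:4]+list(D.items()):
    for z in(190,42):
        q=bot.ik([*p,z],Q); print(n,z,None if q is None else np.round(q,2))
pick("blue",4); place("blue")
c=bot.read_camera("scene"); cv2.imwrite("pics/s1.png",c["image"][...,::-1])
E
```

```text
red 190 [-0.44  0.35  1.97 -0.    0.82 -2.01]
red 42 [-0.44  0.61  2.09 -0.    0.45 -2.01]
blue 190 [-0.43  0.58  1.54 -0.    1.02 -2.  ]
blue 42 [-0.43  0.76  1.65 -0.    0.74 -2.  ]
green 190 [ 0.25  0.6   1.5  -0.    1.04 -1.32]
green 42 [ 0.25  0.78  1.6  -0.    0.76 -1.32]
yellow 190 [ 0.19  0.37  1.94 -0.    0.84 -1.38]
yellow 42 [ 0.19  0.62  2.05 -0.    0.47 -1.38]
red 190 [-0.43  0.57  1.55 -0.    1.02 -2.  ]
red 42 [-0.43  0.76  1.65 -0.    0.73 -2.  ]
blue 190 [-0.18  0.34  1.98 -0.    0.82 -1.75]
blue 42 [-0.18  0.6   2.1  -0.    0.43 -1.75]
green 190 [ 0.45  0.41  1.87 -0.    0.87 -1.13]
green 42 [ 0.45  0.64  1.98 -0.    0.52 -1.13]
yellow 190 [-0.68  0.45  1.78 -0.    0.91 -2.25]
yellow 42 [-0.68  0.67  1.89 -0.    0.58 -2.25]
blue width 47.43711977380011 force 30.000160932540894 6.7917
held 47.4518161498634
force [ 0.1  0.9 -1.8]
placed blue 13.0083
```

View pics/s1.png

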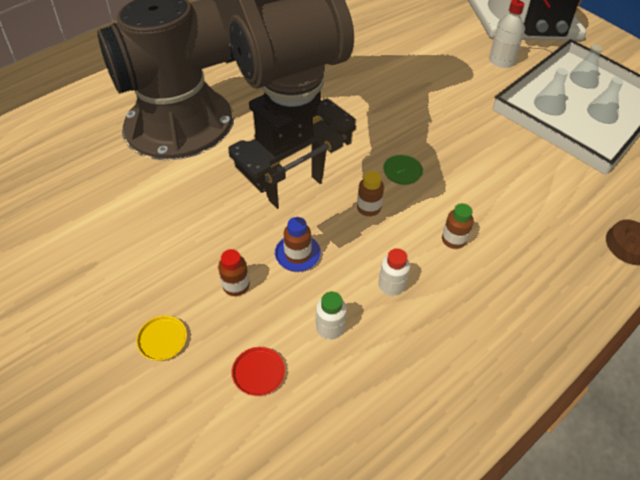

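The blue jar stands in the blue dish at (298,245), and the red dish at (259,371) is empty. I'll move the other three now.

```bash
python3 - <<'E'
from h import *
for n in ("red","yellow","green"):
    pick(n)
    assert bot.get_width()>44
    place(n)
bot.move_pose([480,80,300],Q)
for cam in("scene","top"):
    c=bot.read_camera(cam); cv2.imwrite(f"pics/{cam}2.png",c["image"][...,::-1]); W=world_cloud(c); ok=c["range_z"]>0
    for n,p in {**D,"wa":J["wa"],"wb":J["wb"]}.items():
        m=ok&(np.hypot(W[...,0]-p[0],W[...,1]-p[1])<40)&(W[...,2]>78)&(W[...,2]<120)
        if not m.any(): print(cam,n,"none"); continue
        P=W[m]; e=cv2.minEnclosingCircle(P[:,:2].astype(np.float32)); print(cam,n,P[:,2].mean().round(1),np.round(e[0],1),"target",p)
E
```

```text
red width 47.512834789234056 force 30.000203847885132 16.075
held 47.45178209588019
force [ 1.5  1.  -1.7]
placed red 22.1
yellow width 47.99015545192708 force 30.000121593475342 26.0167
held 47.62797043379184
force [ 1.  -0.2 -1.7]
placed yellow 32.9917
green width 47.36998432044105 force 30.000138580799103 37.425
held 47.67279421579605
force [ 0.5 -0.2 -0.7]
placed green 43.525
scene red 86.8 [ 616.4 -209. ] target (615.3, -208.7)
scene blue 86.6 [472.5 -19.7] target (471.5, -19)
scene green 86.1 [439.9 280.3] target (438, 282.3)
scene yellow 86.8 [ 471.8 -298.8] target (470.5, -298.5)
scene wa 83.0 [626.6  67.8] target (622, 70)
scene wb 83.0 [622.6 -69.3] target (620, -69)
top red 87.0 [ 614.8 -208.8] target (615.3, -208.7)
top blue 87.7 [470.5 -18.4] target (471.5, -19)
top green 87.2 [436. 282.] target (438, 282.3)
top yellow 86.8 [ 468.7 -297.9] target (470.5, -298.5)
top wa 83.5 [624.1  69.1] target (622, 70)
top wb 83.2 [621.3 -67.9] target (620, -69)
```

View pics/scene2.png

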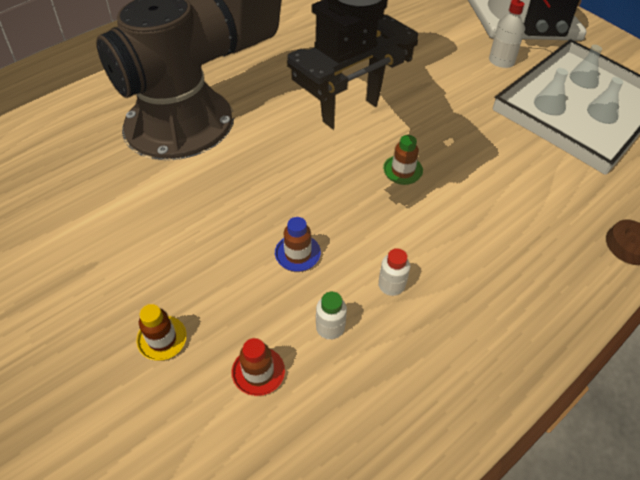

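All four jars stand upright in their own dishes: yellow (158,330), red (257,365), blue (298,243) and green (404,160). The cap centres are within about 3 mm of the dish centres, and the white jars haven't moved.

```bash
python3 -c "
from rig import bot
bot.wait(0.5); print(bot.hand_in())"
```

```text
the job is handed in; nothing more can be done
None
```

The job is handed in at about 45 s: my last camera check showed all four brown jars upright in their matching dishes, about 3 mm or less off centre, and both white jars where they started; the hand-in returned no verdict.

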